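Level the bamboo shoe shelf

ROBOT

A 6-joint arm with a two-finger parallel gripper is mounted at the origin on the work surface. World frame = base frame: x ahead of the robot, y to its left, z up, the work surface at z = 0. Lengths are in mm, angles in rad, forces in N, time in s.
With the tool pointing down it reaches from about 300 to 825 mm from the base axis. Payload 5.4 kg.
Tool frame: the origin (TCP) lies between the finger pads; the fingertips stand bot.tip_extent ahead of it and the grasp point (between the pads) lies 5 mm behind it (bot.tip_extent is the distance from the TCP to the fingertips, in mm); z points along the fingers, y is the line along which they close (so a half turn about z gives the same grasp; the last joint's range is limited). The gripper opens to 92 mm and grips with 3 to 60 N. Pads are 20 mm wide; open, the fingers measure 128 mm over their backs; the gripper's body (75 mm by 189 mm) begins 69 mm behind the grasp point.
Start: joints at [1.124, 0.158, 1.597, -0, 1.386, -0.21], TCP at [134.902, 558.934, 228.601] pointing down, gripper open.
Joint ranges: [-2.91, 2.91], [-0.94, 2.29], [0.18, 2.7], [-1.29, 4.43], [0.17, 2.64], [-3, 3]. Speed limits (rad/s): [2.57, 2.57, 3.14, 3.14, 3.14, 3.14].

INTERFACE

Orientations are given as a unit quaternion [w, x, y, z].
In Python, from station import bot gives the robot as it stands. The module is installed in compiled form; this text tells all that it offers.
- The arm moves only by the tool carry_out, never from a script. Its argument "targets" is a list that holds one entry, the list of rows, each a list of 5 numbers: the shift along the tool's x, y, z in mm, then the turn about the tool's z in degrees, then the opening, from 0 (shut) to 1 (fully open). A call has 1 to 5 rows; each row is the pose to reach, as a shift and turn from the pose commanded when the call began, along the tool's axes at that moment; what a row does not reach only later rows make up. A row lasts 1/8 s, in which the tool goes at most 62.5 mm and 10.7 degrees, less where a joint would pass 70% of its speed; a pose out of reach is approached as far as the arm can. A call with a gripper value outside its range is refused whole. The fingers move at their own pace and stop on an object; the grip force is fixed at half the most. Time passes only in rows, so rows that repeat a pose let the fingers close. It gives the time, the measured TCP pose, the force, the opening and the grip force at its end, in the units of the state.
- bot.state(): the state, without advancing time (a new reading comes with each control period).
- bot.read_camera(name): name is "side" or "top"; returns a dict with "frame" (480x640x3 uint8, red, green, blue), "z_map" (480x640 float32, mm along the optical axis (not along the pixel's ray), 0 where there is no reading), "vfov" (degrees; the focal length in pixels is half the picture's height over the tangent of half this angle, whatever the lens; pixels are square), "cx", "cy" (the principal point, pixels), "rvec" (rotation vector, rad) and "tvec" (3), from world to camera coordinates, as OpenCV has them. Camera axes: x right, y down, z forward; pixel columns grow to the right and rows downward; lengths in mm; the calibration is good to about 2 mm. A picture is of the moment at which its call begins.
- bot.sign_off(): hands the job in; it is judged then, once.
The state is a dict: "clock": time; "q": joint angles; "joint_velocities": joint speeds; "joint_efforts": joint torques, N m; "ee_pos": TCP position; "tcp_rot": TCP orientation; "ft_force": force on the tool from outside, world axes, zero at the start; "wrist_torque": the same for the moment, N m; "finger_gap": finger opening in mm; "grasp_force": force on a finger pad.
Only numpy, scipy, OpenCV 4.12 (cv2) and the standard library are available. Lean on these libraries where they do the work, as an engineer would, in place of code of your own. Each camera call takes 0.05 s, during which the arm holds its last target. There are 200 camera calls.

TASK

Stand the yellow spirit level lengthwise on the sloping bamboo shelf board, wholly on it, and let go of it; then turn the red winged knob of the levelling foot until the bubble rests between the two black lines of the vial. Finish with the fingertips pressing the level firmly down on the board, and keep pressing: the job ends while the level is being pressed, bubble still between the lines. Leave the bowl, the red caddy and the shoe trees where they are.

Things in the scene. Friction and masses are not known exactly. Their poses are not given: they have to be found in the camera images.
- level_center (a point): Centre (half-way up) of the loose yellow spirit level, a bar 200 long (its x) x 28 wide x 40 mm high (z), 0.15 to 0.3 kg, standing vial up on the chest top at first. Green vial window 70 x 16 mm in the middle of the top face; two black lines across it 25 mm apart. Press on the solid top more than 40 mm from the middle. Either end may point either way.
- bubble (a joint): Where the bubble stands in the vial, rad: times 300 mm gives its centre's offset from the vial's middle along the level's own +x (0 = centred, stops at +-0.07 = 21 mm). It runs to the HIGHER end, by as much as the level slopes, and settles within 1.5 s after a movement. The 18 mm bubble is between the lines within 3.5 mm (0.0117 rad) of the middle. On the board as found: 9 to 18 mm off
- bubble_mid (a point): Centre of the pale oval bubble, 18 x 12 mm, seen on the level's top face.
- board: Bamboo board, 400 long (y) x 85 wide (x) x 14 mm, top about 200 mm above the chest top. Origin in its TOP face, mid-width, on the hinge line 20 mm from its -y end; z is normal to the top face. It spans y = -20 to +380 mm and slopes down 0.03 to 0.06 rad towards the +y end, where the levelling foot is. It stays as the foot sets it, also when pressed. A hook rail hangs below.
- board_top (a point): Free place for the level: a point in the board's top face, mid-width, 130 mm along its +y from the hinge line. The level laid along the board and centred here is wholly on it and 70 mm clear of the knob. Axes as the board's.
- foot_grip (a point): Grip point of the levelling knob, on its upright axis, 38 mm above the board. Red wing 44 long (point x) x 14 thick (y, pinch this) x 42 mm high, top 16 mm above the point; under it a disc of 22 mm radius, its top 24 mm below the point. Clockwise from above RAISES this end: 0.03 rad slope (9 mm of bubble, 10 mm of height) per rad; about 0.25 N m; stays put; needs 1 to 2 rad.
- bowl: Grey ceramic bowl, 116 mm across, 48 mm high, on the chest top; origin under its centre. To be left alone.
- caddy: Red plastic caddy with a white twist cap, 76 mm across, 110 mm high, on the chest top; origin under its centre. To be left alone.
- shoe_tree0: Wooden shoe tree lying on the chest top, 215 long (x) x 64 wide x 44 mm high, origin under its middle. To be left alone.
- shoe_tree1: The other shoe tree, just like it, beside it. To be left alone.
Mind the look-alikes: they are no part of the job. Leave any pink or purple look-alike of the part that bears level_center alone.

How it is judged (in metres and radians):
On the way, in this order (a step that is already met when the one before it is completed fails the run):
1. the level stands lengthwise on the still sloping board, let go (z of level_center in the frame of board between 0.015 and 0.025 m and x of level_center in the frame of board between -0.032 and 0.032 m and y of level_center in the frame of board between 0.072 and 0.25 m and angle between the x axis of level_center and the y axis of board, either way round below 0.2 rad and angle between level_center's own z axis and vertical below 0.08 rad and contact force between the fingers and level below 0.2 N and contact force between level and board above 0.5 N and angle between board's own z axis and vertical above 0.02 rad), for 0.3 s.
2. the foot is turned until the bubble rests between the lines, the level still on the board (z of level_center in the frame of board between 0.015 and 0.025 m and x of level_center in the frame of board between -0.032 and 0.032 m and y of level_center in the frame of board between 0.072 and 0.25 m and angle between the x axis of level_center and the y axis of board, either way round below 0.2 rad and angle between level_center's own z axis and vertical below 0.08 rad and x of bubble_mid in the frame of level_center between -0.004 and 0.004 m and angle between board's own z axis and vertical below 0.015 rad), for 0.5 s.
At the end, for the whole second after the job is handed in: Level wholly on the board (centre within 32 mm of mid-line, 72 to 250 mm from the hinge line), lengthwise within 0.2 rad, bubble within 4 mm of the middle, board level within 0.015 rad, fingers pressing the level with over 3 N, the board bearing over 4 N, at rest (all of step 2 and contact force between the fingers and level above 3 N and contact force between level and board above 4 N and linear speed of level below 0.01 m/s); the arm keeps its last pose, push and grip.
It fails at once if the bowl is pushed away (30 mm) (distance of bowl from where it was at the start of the episode above 0.03 m).
It fails at once if the caddy is pushed away (30 mm) (distance of caddy from where it was at the start of the episode above 0.03 m).
It fails at once if the shoe_tree0 is pushed away (30 mm) (distance of shoe_tree0 from where it was at the start of the episode above 0.03 m).
It fails at once if the shoe_tree1 is pushed away (30 mm) (distance of shoe_tree1 from where it was at the start of the episode above 0.03 m).
It also fails if it takes over 72 s, if anything falls off the work surface, if the arm or the gripper's body presses on something with over 40 N, if the wrist force passes 120 N, or if a joint passes its speed limit or range.

## Working session

There is one attempt and no reset: what is moved stays moved. The work goes in short steps, Python scripts to look and compute and a tool call to move; the robot and the scene stay as the last step left them, time stands still between calls to the robot, and variables do not carry over. Pictures are saved under pics/ and viewed, at most 10 in all, crops included, and the job is handed in when it is done.

Besides the shell and the picture viewer there is one more tool, called after "Call:" as a command line: name --argument value ..., lists and objects as JSON in quotes. carry_out: Moves the arm, as the interface text tells. Its arguments: {"type":"object","properties":{"targets":{"type":"array","items":{"type":"array","items":{"type":"array","items":{"type":"number"}}}}},"required":["targets"]}

```bash
mkdir -p pics; cat > h.py <<'E'
import numpy as np, cv2
from station import bot
def cam(n):
    c=bot.read_camera(n); c['f']=240/np.tan(np.radians(c['vfov'])/2)
    c['R']=cv2.Rodrigues(np.array(c['rvec'],float))[0]; c['t']=np.array(c['tvec'],float).ravel(); return c
def cloud(c):
    v,u=np.mgrid[0:480,0:640]; z=c['z_map'].astype(float)
    p=np.stack([(u-c['cx'])/c['f']*z,(v-c['cy'])/c['f']*z,z],-1)
    return (p-c['t'])@c['R']
def save(c,n): cv2.imwrite('pics/'+n,c['frame'][:,:,::-1])
E
python3 - <<'E'
from h import *
print(bot.state(),bot.tip_extent)
for n in('side','top'):
    c=cam(n); save(c,n+'0.png'); np.savez(''+n+'0.npz',f=c['frame'],p=cloud(c)); print(n,c['f'],-c['R'].T@c['t'],c['R'][2],(c['z_map']>0).mean())
a=cv2.imread('pics/side0.png');b=cv2.imread('pics/top0.png')
E
```

```text
{'clock': 0.0, 'q': array([ 1.12383953e+00,  1.59027033e-01,  1.59821554e+00, -1.46112039e-05,
        1.38620867e+00, -2.10083453e-01]), 'joint_velocities': array([-0.00059441, -0.00059217, -0.00070438, -0.00172989,  0.00033473,
        0.00125852]), 'joint_efforts': array([-6.42141858e-04, -3.85581207e+01, -3.22105730e+01,  7.00208754e-02,
        3.78598063e-02, -1.37275042e-04]), 'ee_pos': array([134.68312133, 558.38805252, 227.63963264]), 'tcp_rot': array([-2.93033607e-04,  1.18158588e-01,  9.92994302e-01, -8.81912738e-04]), 'ft_force': array([-4.27564474e-04, -7.28839312e-02,  1.03948729e+00]), 'wrist_torque': array([ 0.01733901,  0.02229476, -0.0027717 ]), 'grasp_force': 0.0, 'finger_gap': 91.90221045762901} 14.0
side 585.9146565912898 [-208.03979824 -751.14206978 1038.95106295] [ 0.47458926  0.53802322 -0.69663193] 0.9961197916666666
top 489.6643045905622 [ 214.40947568   41.08878157 1316.75387829] [ 0.21562987 -0.00261613 -0.97647167] 0.9959635416666667
```

View pics/side0.png

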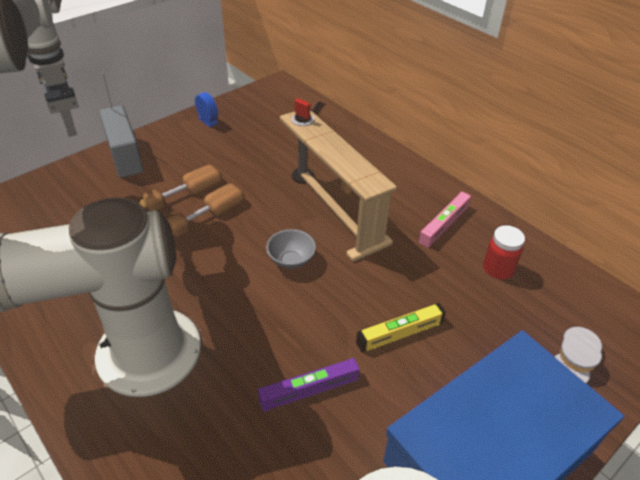

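View pics/top0.png

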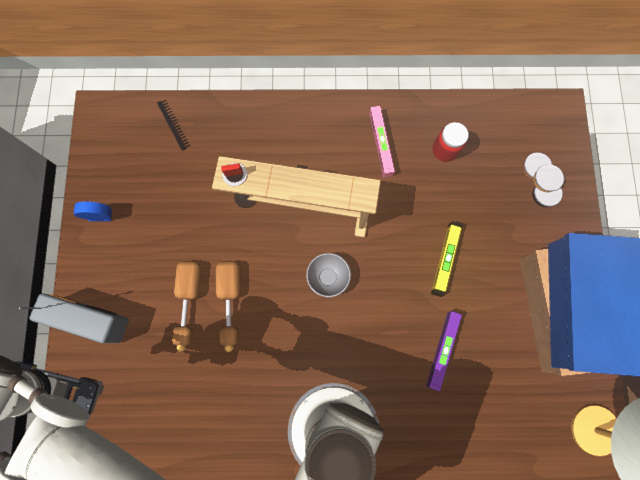

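Both views show three levels: yellow at top (447,259) / side (402,327), purple at top (446,350) and pink at top (382,140). The yellow one fits the description. The board runs from top (218,175) to (378,195), with the red knob at top (232,172). I'll measure these and check the level in a crop.

```bash
python3 - <<'E'
from h import *
ims=[]
for n,box in(('side',(340,290,460,360)),('top',(400,210,500,310))):
    d=np.load(n+'0.npz'); f,p=d['f'],d['p']; hsv=cv2.cvtColor(f,cv2.COLOR_RGB2HSV); H,S,V=[hsv[...,i].astype(int) for i in range(3)]
    x0,y0,x1,y1=box; ims.append(cv2.resize(f[y0:y1,x0:x1,::-1],(400,int(400*(y1-y0)/(x1-x0))),interpolation=cv2.INTER_CUBIC))
    X=p.reshape(-1,3)
    def rep(l,m):
        q=p[m]; r=cv2.minAreaRect(q[:,:2].astype(np.float32)); print(n,l,len(q),q.mean(0).round(1),'z',np.percentile(q[:,2],[2,50,98]).round(1),r)
    bx=np.zeros_like(H,bool);bx[y0:y1,x0:x1]=1
    m=bx&(p[...,2]>33)&(p[...,2]<50); rep('level top',m)
    m=bx&(H>40)&(H<75)&(S>100)&(p[...,2]>30); rep('green',m)
    m=(p[...,2]>170)&(p[...,2]<225)&(p[...,0]>250)&(H>8)&(H<30)&(S>50)&(p[...,1]>-100)&(p[...,1]<450)
    k=cv2.connectedComponents(m.astype(np.uint8))
    rep('board',m)
    q=p[m]; w=np.abs(q[:,2]-np.median(q[:,2]))<40
    A=np.c_[q[:,:2],np.ones(len(q))]
    for _ in range(6):
        s=np.linalg.lstsq(A[w],q[w,2],rcond=None)[0]; w=np.abs(A@s-q[:,2])<4
    print('plane',s,w.sum()); r=cv2.minAreaRect(q[w,:2].astype(np.float32)); print(r, cv2.boxPoints(r))
    m=((H<6)|(H>174))&(S>150)&(p[...,2]>205)&(p[...,0]>250)&(p[...,1]>100); rep('knob',m)
    m2=m&(p[...,2]>np.percentile(p[m][:,2],60)-2) ; rep('knobtop',m2)
h=max(i.shape[0] for i in ims); cv2.imwrite('pics/crop.png',np.hstack([cv2.copyMakeBorder(i,0,h-i.shape[0],0,0,0) for i in ims]))
E
```

```text
side level top 1213 [ 428.7 -306.6   41.7] z [33.9 42.1 46.7] ((412.433349609375, -301.48077392578125), (54.835941314697266, 248.33792114257812), 80.05918884277344)
side green 161 [ 434.8 -306.    43.2] z [39.5 43.2 47.5] ((435.4290466308594, -306.09228515625), (20.603992462158203, 71.44721984863281), 71.6595687866211)
side board 5267 [899.   63.3 196.9] z [172.3 197.3 221.5] ((1008.5889892578125, 91.56165313720703), (395.97650146484375, 987.2312622070312), 89.22999572753906)
plane [ 1.08865811e-03 -3.58213913e-02  1.99000653e+02] 3250
((1005.849853515625, 98.089599609375), (986.233154296875, 394.79364013671875), 0.05857636034488678) [[ 512.53174  294.98218]
 [ 512.9353   -99.81125]
 [1499.168    -98.80298]
 [1498.7644   295.99045]]
side knob 220 [611.5 236.8 230. ] z [207.7 231.6 247.5] ((614.241943359375, 238.8812713623047), (19.80512237548828, 46.10027313232422), 0.38422372937202454)
side knobtop 101 [612.8 238.2 241.4] z [233.6 242.4 248.4] ((615.2327270507812, 239.52577209472656), (18.561946868896484, 44.92863464355469), 7.621752738952637)
top level top 820 [ 434.6 -305.3   40.5
[... 314 characters left out ...]
 [184.5 194.4 203. ] ((590.798095703125, 91.80606079101562), (400.679443359375, 86.6772689819336), 80.14857482910156)
plane [-2.45684373e-03 -3.68419183e-02  1.98685618e+02] 4689
((590.8021240234375, 91.82974243164062), (398.11932373046875, 86.6772689819336), 80.14857482910156) [[ 514.0447    -96.879745]
 [ 599.44385  -111.7097  ]
 [ 667.5596    280.53925 ]
 [ 582.1604    295.3692  ]]
top knob 183 [613.  238.7 232.1] z [207.5 237.9 245.5] ((615.2767333984375, 240.298583984375), (13.084538459777832, 43.43505096435547), 7.843061923980713)
top knobtop 88 [615.3 238.9 242.1] z [238.3 242.2 245.9] ((615.3679809570312, 239.57049560546875), (13.07898235321045, 40.41568374633789), 7.918031692504883)
```

View pics/crop.png

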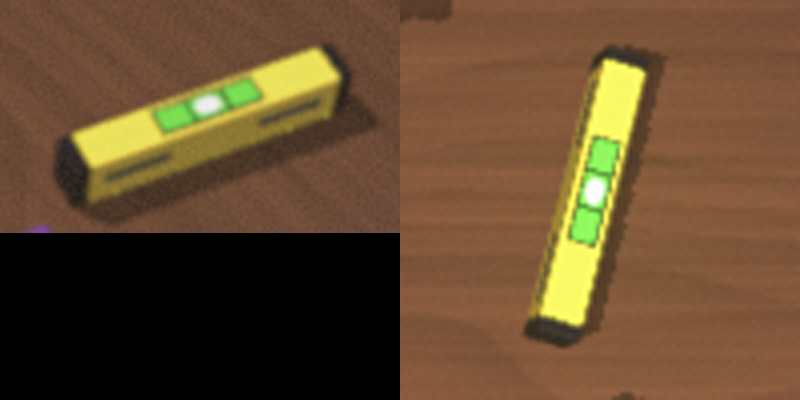

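The crop confirms it: yellow bar, black end caps, green vial with a white bubble. Its centre is about (436,-306) with the top at z≈41 and its long axis at about -17°. The board axis is at 80°, `board_top` is about (582,43,196), and the knob is at (615,240). I'll move above the level.

Call:
carry_out --targets '[[[-30,-27,-14,0,1],[-75,-66,-28,0,1],[-120,-106,-43,0,1],[-160,-142,-58,0,1],[-186,-165,-72,0,1]]]'

```text
clock: 0.72
ee_pos: [277.8, 353.0, 300.8]
tcp_rot: [0.0, 0.119, 0.993, -0.0]
ft_force: [-0.1, 0.0, -0.1]
finger_gap: 92.0
grasp_force: 0.0
```

Call:
carry_out --targets '[[[-40,-35,0,0,1],[-80,-70,0,0,1],[-120,-106,0,0,1],[-160,-142,0,0,1],[-187,-165,0,0,1]]]'

```text
clock: 1.35
ee_pos: [420.8, 148.6, 300.2]
tcp_rot: [-0.0, 0.119, 0.993, -0.0]
ft_force: [-0.1, -0.2, 0.5]
finger_gap: 92.1
grasp_force: 0.0
```

Call:
carry_out --targets '[[[-12,-44,0,1,1],[-24,-88,0,2,1],[-36,-132,0,3,1],[-50,-176,0,3,1],[-61,-220,0,3,1]]]'

```text
clock: 1.98
ee_pos: [427.5, -79.0, 300.3]
tcp_rot: [-0.0, 0.144, 0.99, 0.0]
ft_force: [1.1, 0.3, 0.1]
finger_gap: 91.8
grasp_force: 0.0
```

```bash
python3 - <<'E'
from h import *
s=bot.state(); print(s['clock'],s['ee_pos'],s['tcp_rot'],s['q'])
E
```

```text
1.975 [427.46402796 -78.95778885 300.266965  ] [-1.52025487e-04  1.44142748e-01  9.89556887e-01  1.11647663e-04] [-4.62188252e-01 -2.61250240e-01  1.86011080e+00  1.17242407e-04
  1.54309066e+00 -1.74369461e+00]
```

Call:
carry_out --targets '[[[-15,-44,0,0,1],[-30,-88,0,0,1],[-45,-132,0,0,1],[-60,-176,0,0,1],[-73,-215,0,0,1]]]'

```text
clock: 2.6
ee_pos: [436.1, -305.9, 300.0]
tcp_rot: [-0.0, 0.144, 0.99, 0.0]
ft_force: [0.6, 0.5, 0.1]
finger_gap: 91.9
grasp_force: 0.0
```

Call:
carry_out --targets '[[[0,0,50,0,1],[0,0,100,0,1],[0,0,150,0,1],[0,0,190,0,1],[0,0,210,0,1]]]'

```text
clock: 3.22
ee_pos: [434.9, -302.8, 87.4]
tcp_rot: [-0.002, 0.144, 0.99, 0.002]
ft_force: [0.2, 0.9, 1.0]
finger_gap: 91.8
grasp_force: 0.0
```

```bash
python3 - <<'E'
from h import *
c=cam('side');cv2.imwrite('pics/g1.png',cv2.resize(c['frame'][220:420,280:520,::-1],None,fx=2.5,fy=2.5))
print(bot.state()['ee_pos'])
E
```

```text
[ 434.07571501 -301.94475579   85.60405507]
```

View pics/g1.png

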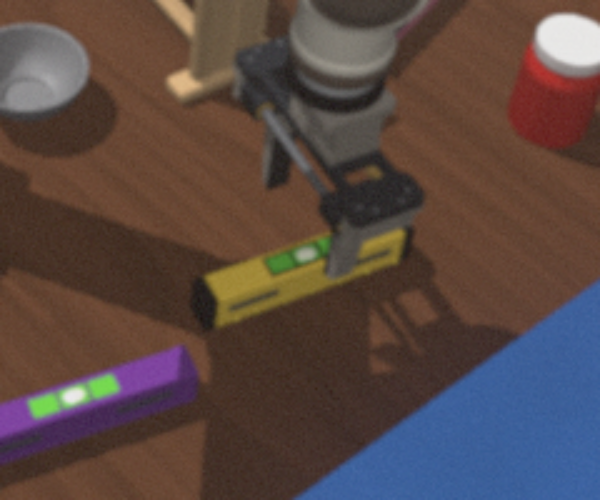

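The fingers straddle the yellow level: the bar spans crop (200,300) to (410,240), with a finger on either side. I'll lower the gripper and grip.

Call:
carry_out --targets '[[[0,0,25,0,1],[0,0,50,0,1],[0,0,64,0,1],[0,0,66,0,1],[0,0,66,0,1]]]'

```text
clock: 3.9
ee_pos: [436.9, -304.9, 25.4]
tcp_rot: [0.0, 0.144, 0.99, -0.0]
ft_force: [0.5, 0.4, 0.1]
finger_gap: 91.7
grasp_force: 0.0
```

Call:
carry_out --targets '[[[0,0,0,0,0.15],[0,0,0,0,0.15],[0,0,0,0,0.15],[0,0,0,0,0.15],[0,0,0,0,0.15]]]'

```text
clock: 4.53
ee_pos: [436.4, -304.4, 24.6]
tcp_rot: [-0.0, 0.144, 0.99, -0.0]
ft_force: [-0.5, 0.7, -0.0]
finger_gap: 44.1
grasp_force: 0.0
```

Call:
carry_out --targets '[[[0,0,0,0,0.15],[0,0,0,0,0.1],[0,0,0,0,0.1],[0,0,0,0,0.1],[0,0,0,0,0.1]]]'

```text
clock: 5.15
ee_pos: [436.5, -304.5, 24.7]
tcp_rot: [0.0, 0.144, 0.99, -0.0]
ft_force: [-0.2, -1.4, -1.4]
finger_gap: 27.7
grasp_force: 30.0
```

```bash
python3 - <<'E'
from h import *
s=bot.state(); print(s['clock'],s['ee_pos'],s['tcp_rot'],s['q'],s['finger_gap'],s['grasp_force'],s['ft_force'])
E
```

```text
5.15 [ 436.4706846 -304.5329675   24.6552376] [ 6.45173988e-05  1.44095113e-01  9.89563836e-01 -9.38481171e-05] [-8.36392866e-01  3.08813606e-01  1.86259121e+00 -7.54441493e-05
  9.69968733e-01 -2.11794958e+00] 27.742232629761556 29.981630444526672 [-0.23714407 -1.36985051 -1.35444847]
```

Call:
carry_out --targets '[[[0,0,-20,0,0.1],[0,0,-60,0,0.1],[0,0,-110,0,0.1],[0,0,-160,0,0.1],[0,0,-190,0,0.1]]]'

```text
clock: 5.78
ee_pos: [436.9, -304.6, 217.1]
tcp_rot: [0.001, 0.144, 0.99, -0.001]
ft_force: [1.1, -0.8, -0.6]
finger_gap: 27.9
grasp_force: 30.0
```

Call:
carry_out --targets '[[[0,0,-30,0,0.1],[0,0,-60,0,0.1],[0,0,-80,0,0.1],[0,0,-95,0,0.1],[0,0,-100,0,0.1]]]'

```text
clock: 6.4
ee_pos: [436.5, -304.4, 315.0]
tcp_rot: [0.0, 0.144, 0.99, -0.0]
ft_force: [0.1, 0.0, -2.1]
finger_gap: 27.8
grasp_force: 30.0
```

Call:
carry_out --targets '[[[-3,30,0,0,0.1],[-7,70,0,0,0.1],[-12,110,0,0,0.1],[-17,155,0,0,0.1],[-21,190,0,0,0.1]]]'

```text
clock: 7.02
ee_pos: [510.7, -126.4, 313.5]
tcp_rot: [-0.001, 0.144, 0.99, 0.0]
ft_force: [-0.1, -0.7, -2.3]
finger_gap: 27.8
grasp_force: 30.0
```

Call:
carry_out --targets '[[[-3,40,0,5,0.1],[-7,80,0,13,0.1],[-12,120,0,21,0.1],[-17,160,0,30,0.1],[-20,186,0,39,0.1]]]'

```text
clock: 7.65
ee_pos: [582.8, 46.1, 313.2]
tcp_rot: [-0.001, 0.468, 0.884, -0.0]
ft_force: [0.9, 0.0, -0.7]
finger_gap: 27.5
grasp_force: 30.0
```

Call:
carry_out --targets '[[[0,0,0,9,0.1],[0,0,0,18,0.1],[0,0,0,27,0.1],[0,0,0,36,0.1],[0,0,0,44,0.1]]]'

```text
clock: 8.28
ee_pos: [582.4, 44.4, 313.2]
tcp_rot: [-0.001, 0.765, 0.644, -0.001]
ft_force: [0.8, 0.4, -2.2]
finger_gap: 28.0
grasp_force: 30.0
```

Call:
carry_out --targets '[[[0,0,20,0,0.1],[0,0,30,0,0.1],[0,0,40,0,0.1],[0,0,40,0,0.1],[0,0,40,0,0.1]]]'

```text
clock: 8.9
ee_pos: [583.2, 44.3, 275.1]
tcp_rot: [0.0, 0.764, 0.646, 0.0]
ft_force: [0.2, 0.5, -1.6]
finger_gap: 27.7
grasp_force: 30.0
```

```bash
python3 - <<'E'
from h import *
s=bot.state(); print(s['clock'],s['ee_pos'],s['tcp_rot'],s['q'],s['finger_gap'],s['grasp_force'],s['ft_force'])
c=cam('side');cv2.imwrite('pics/p1.png',cv2.resize(c['frame'][40:270,220:460,::-1],None,fx=2.5,fy=2.5))
p=cloud(c); hsv=cv2.cvtColor(c['frame'],cv2.COLOR_RGB2HSV)
for n in('side','top'):
    if n=='top': c=cam('top');p=cloud(c);hsv=cv2.cvtColor(c['frame'],cv2.COLOR_RGB2HSV)
    m=(hsv[...,0]>23)&(hsv[...,0]<35)&(hsv[...,1]>170)&(p[...,2]>205)&(p[...,2]<340)&(p[...,0]<800)
    q=p[m]; print(n,len(q),q.mean(0).round(),np.percentile(q[:,2],[3,97]) if len(q) else 0,cv2.minAreaRect(q[:,:2].astype(np.float32)))
E
```

```text
8.9 [583.18900146  44.2716251  275.13999173] [2.90975654e-04 7.63594462e-01 6.45696003e-01 2.92552793e-04] [-1.30722175e-01  1.55642813e-01  1.50834794e+00  4.13955381e-05
  1.47677769e+00  3.62013097e-02] 27.65025506108188 29.980822205543518 [ 0.19847145  0.47321587 -1.62009676]
side 0 [nan nan nan] 0 ((0.0, 0.0), (0.0, 0.0), 0.0)
top 0 [nan nan nan] 0 ((0.0, 0.0), (0.0, 0.0), 0.0)<stdin>:8: RuntimeWarning: Mean of empty slice.
  ret = um.true_divide(
```

View pics/p1.png

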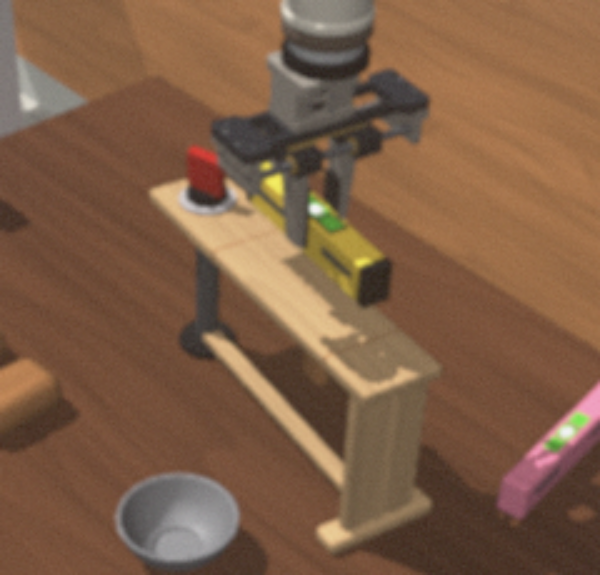

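The level is in the gripper, lengthwise over the board: bar from crop (270,180) to (375,290), with the knob clear at (205,180). I'll lower it.

Call:
carry_out --targets '[[[0,0,15,0,0.1],[0,0,30,0,0.1],[0,0,40,0,0.1],[0,0,45,0,0.1],[0,0,45,0,0.1]]]'

```text
clock: 9.62
ee_pos: [582.8, 44.3, 229.1]
tcp_rot: [-0.0, 0.764, 0.646, -0.0]
ft_force: [0.3, -0.4, -1.2]
finger_gap: 27.6
grasp_force: 30.0
```

Call:
carry_out --targets '[[[0,0,2,0,0.1],[0,0,4,0,0.1],[0,0,5,0,0.1],[0,0,5,0,0.1],[0,0,5,0,0.1]]]'

```text
clock: 10.25
ee_pos: [583.0, 44.3, 224.7]
tcp_rot: [0.0, 0.764, 0.646, 0.0]
ft_force: [0.1, 0.0, -2.4]
finger_gap: 27.5
grasp_force: 30.0
```

Call:
carry_out --targets '[[[0,0,1,0,0.1],[0,0,1,0,0.1],[0,0,2,0,0.1],[0,0,2,0,0.1],[0,0,2,0,0.1]]]'

```text
clock: 10.88
ee_pos: [583.1, 44.3, 223.1]
tcp_rot: [0.0, 0.764, 0.646, 0.0]
ft_force: [-1.2, 0.5, 2.4]
finger_gap: 27.8
grasp_force: 30.0
```

Call:
carry_out --targets '[[[0,0,1,0,0.1],[0,0,1,0,0.1],[0,0,1,0,0.1]]]'

```text
clock: 11.25
ee_pos: [583.1, 44.6, 221.9]
tcp_rot: [-0.0, 0.764, 0.646, 0.0]
ft_force: [-0.9, 4.4, 3.8]
finger_gap: 27.7
grasp_force: 30.0
```

Contact felt. Releasing the level and backing up.

Call:
carry_out --targets '[[[0,0,0,0,0.33],[0,0,0,0,0.4],[0,0,0,0,0.6],[0,0,0,0,0.7],[0,0,0,0,0.8]]]'

```text
clock: 11.88
ee_pos: [582.9, 44.2, 221.6]
tcp_rot: [0.0, 0.764, 0.646, -0.0]
ft_force: [0.1, 0.5, -0.3]
finger_gap: 64.7
grasp_force: 0.0
```

Call:
carry_out --targets '[[[0,0,0,0,0.8],[0,0,-20,0,0.8],[0,0,-50,0,0.8],[0,0,-80,0,0.8],[0,0,-100,0,0.8]]]'

```text
clock: 12.5
ee_pos: [583.3, 44.3, 323.5]
tcp_rot: [0.001, 0.764, 0.646, 0.001]
ft_force: [0.4, 0.2, 0.5]
finger_gap: 73.6
grasp_force: 0.0
```

```bash
cat >> h.py <<'E'
def meas(c):
    p=cloud(c); h=cv2.cvtColor(c['frame'],cv2.COLOR_RGB2HSV).astype(int); H,S,V=h[...,0],h[...,1],h[...,2]
    near=(abs(p[...,0]-585)<90)&(abs(p[...,1]-50)<140)&(p[...,2]>215)&(p[...,2]<262)
    lv=near&(H>22)&(H<36)&(S>150); gr=near&(H>40)&(H<75)&(S>90)
    r=cv2.minAreaRect(p[lv|gr][:,:2].astype(np.float32)); 
    u=cv2.boxPoints(r); e=[u[1]-u[0],u[2]-u[1]]; e=max(e,key=np.linalg.norm); e=e/np.linalg.norm(e)*np.sign(e[1])
    g=p[gr]; pl=(p[lv][:,:2]@e); 
    pt=p[lv]; pt=pt[pt[:,2]>np.median(pt[:,2])-5]; sl=np.polyfit(pt[:,:2]@e,pt[:,2],1)[0]
    q=p[gr]; t=q[:,:2]@e; mid=(np.percentile(t,1)+np.percentile(t,99))/2
    hull=cv2.convexHull(np.argwhere(gr)[:,::-1].astype(np.int32)); mk=np.zeros(H.shape,np.uint8); cv2.fillConvexPoly(mk,hull,1)
    bb=(mk>0)&(S<70)&(V>150); b=p[bb][:,:2]@e
    print('level rect',r,'axis',e,'slope',sl,'green mid z',np.median(q[:,2]),'c',q.mean(0).round(1),'len',np.ptp(t)); print('bubble off (+e)',(b.mean()-mid if len(b) else None),len(b))
E
python3 - <<'E'
from h import *
s=bot.state(); print(s['clock'],s['ee_pos'])
for n in('side','top'):
    c=cam(n)
    try: meas(c)
    except Exception as x: print(n,x)
    if n=='side': cv2.imwrite('pics/p2.png',cv2.resize(c['frame'][40:270,220:460,::-1],None,fx=2.5,fy=2.5))
E
```

```text
12.5 [583.31643102  44.26932275 323.4562503 ]
level rect ((580.2506713867188, 46.71936798095703), (186.2418975830078, 32.07808303833008), 79.98441314697266) axis [0.17391631 0.98476046] slope -0.03268857659302009 green mid z 239.02789380740975 c [582.4  47.7 238.9] len 69.87227179764892
bubble off (+e) -11.625759502008947 19
top index -1 is out of bounds for axis 0 with size 0
```

View pics/p2.png

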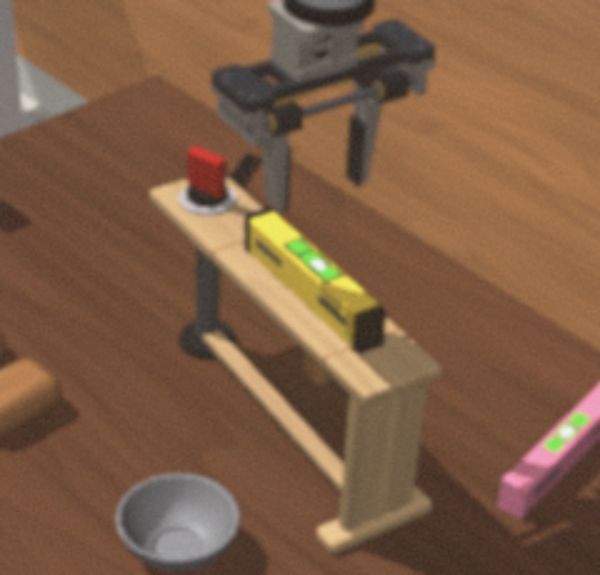

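Step 1 looks done: the level lies along the board, its crop outline running (250,225) to (375,335), with the bubble 11.6 mm towards the hinge. That calls for roughly 1.25 rad clockwise. Next, the knob.

Call:
carry_out --targets '[[[40,0,0,-4,0.8],[80,0,0,-8,0.8],[125,0,0,-12,0.8],[170,0,0,-16,0.8],[198,-1,0,-17.5,0.8]]]'

```text
clock: 13.22
ee_pos: [614.4, 241.7, 319.7]
tcp_rot: [-0.001, 0.655, 0.755, -0.001]
ft_force: [0.3, 0.2, 0.0]
finger_gap: 73.2
grasp_force: 0.0
```

Call:
carry_out --targets '[[[0,0,15,0,0.8],[0,0,30,0,0.8],[0,0,45,0,0.8],[0,0,52,0,0.8],[0,0,52,0,0.8]]]'

```text
clock: 13.85
ee_pos: [614.6, 239.1, 268.8]
tcp_rot: [-0.0, 0.657, 0.754, -0.001]
ft_force: [0.1, 0.3, -0.1]
finger_gap: 73.8
grasp_force: 0.0
```

```bash
python3 - <<'E'
from h import *
s=bot.state(); print(s['clock'],s['ee_pos'],s['tcp_rot'],s['q'])
c=cam('side');cv2.imwrite('pics/k1.png',cv2.resize(c['frame'][20:180,240:400,::-1],None,fx=3.5,fy=3.5))
E
```

```text
13.85 [614.60407822 239.09921615 268.80555783] [-3.91643977e-04  6.56809338e-01  7.54056411e-01 -5.19125994e-04] [ 1.88197458e-01  3.55388793e-01  1.28308435e+00 -2.56621044e-05
  1.50441983e+00  5.05624035e-02]
```

View pics/k1.png

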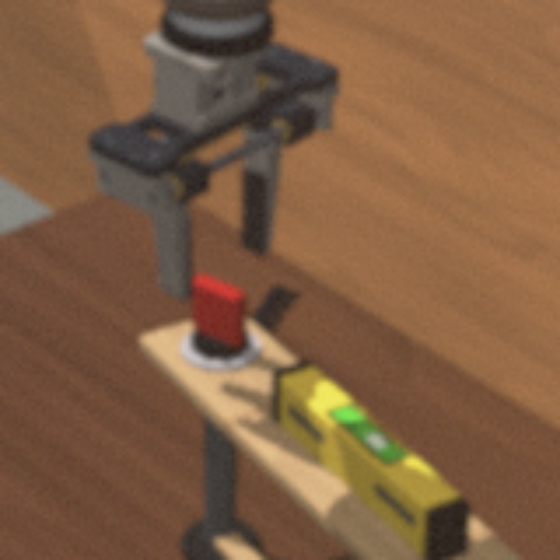

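The fingers straddle the red wing at crop (218,310), with one tip on either side. I'll lower the gripper and pinch.

Call:
carry_out --targets '[[[0,0,15,0,0.8],[0,0,30,0,0.8],[0,0,42,0,0.8],[0,0,42,0,0.6],[0,0,42,0,0.4]]]'

```text
clock: 14.52
ee_pos: [615.1, 239.7, 227.9]
tcp_rot: [0.0, 0.657, 0.754, 0.0]
ft_force: [-0.3, -0.3, 0.4]
finger_gap: 55.8
grasp_force: 0.0
```

Call:
carry_out --targets '[[[0,0,0,0,0.2],[0,0,0,0,0.1],[0,0,0,0,0.05],[0,0,0,0,0.05],[0,0,0,0,0.05]]]'

```text
clock: 15.15
ee_pos: [617.1, 240.0, 227.9]
tcp_rot: [0.002, 0.657, 0.754, 0.002]
ft_force: [10.0, 1.7, -2.7]
finger_gap: 14.2
grasp_force: 30.0
```

Call:
carry_out --targets '[[[0,0,0,0,0.05],[0,0,0,0,0.05],[0,0,0,0,0.05]]]'

```text
clock: 15.52
ee_pos: [617.0, 240.0, 227.9]
tcp_rot: [0.002, 0.656, 0.754, 0.002]
ft_force: [9.0, 1.4, -2.8]
finger_gap: 14.3
grasp_force: 30.0
```

Pinched, with a slight sideways load, so I'll shift 2 mm. Now turning clockwise while rising along.

Call:
carry_out --targets '[[[0,2,0,0,0.05],[0,2,0,4,0.05],[0,2,-1,8,0.05],[0,2,-2,13,0.05],[0,2,-3,18,0.05]]]'

```text
clock: 16.15
ee_pos: [617.3, 239.8, 231.0]
tcp_rot: [0.001, 0.767, 0.641, 0.0]
ft_force: [1.8, -0.6, -0.2]
finger_gap: 13.9
grasp_force: 29.9
```

```bash
python3 - <<'E'
from h import *
s=bot.state(); print(s['wrist_torque'],s['tcp_rot'])
meas(cam('side'))
E
```

```text
[ 0.04235742 -0.22551038  0.34852727] [5.00222101e-04 7.67229402e-01 6.41372408e-01 4.78498835e-04]
level rect ((579.7979125976562, 45.07241439819336), (185.71522521972656, 30.780847549438477), 79.96141052246094) axis [0.1743116 0.9846906] slope -0.021909049673488477 green mid z 240.33255304598586 c [581.8  45.1 240.3] len 69.98544960941143
bubble off (+e) -8.085070835608349 19
```

Call:
carry_out --targets '[[[0,0,-1,6,0.05],[0,0,-2,12,0.05],[0,0,-3,18,0.05],[0,0,-4,24,0.05],[0,0,-5,28,0.05]]]'

```text
clock: 16.82
ee_pos: [617.4, 239.3, 235.9]
tcp_rot: [0.001, 0.899, 0.437, 0.0]
ft_force: [0.7, -3.4, -0.6]
finger_gap: 13.8
grasp_force: 30.0
```

Call:
carry_out --targets '[[[0,0,-1,6,0.05],[0,0,-2,12,0.05],[0,0,-3,17,0.05],[0,0,-4,20,0.05],[0,0,-4,20,0.05]]]'

```text
clock: 17.45
ee_pos: [617.3, 238.9, 239.4]
tcp_rot: [0.001, 0.961, 0.275, 0.0]
ft_force: [2.2, -4.4, -1.9]
finger_gap: 13.5
grasp_force: 30.0
```

Call:
carry_out --targets '[[[0,0,0,0,0.05],[0,0,0,0,0.05],[0,0,0,0,0.05],[0,0,0,0,0.05],[0,0,0,0,0.05]]]'

```text
clock: 18.08
ee_pos: [617.3, 238.9, 239.4]
tcp_rot: [0.001, 0.961, 0.275, 0.0]
ft_force: [0.8, -5.2, -1.8]
finger_gap: 13.8
grasp_force: 30.0
```

Call:
carry_out --targets '[[[0,0,0,0,0.05],[0,0,0,0,0.05],[0,0,0,0,0.05],[0,0,0,0,0.05],[0,0,0,0,0.05]]]'

```text
clock: 18.7
ee_pos: [617.3, 238.9, 239.5]
tcp_rot: [0.001, 0.961, 0.275, 0.0]
ft_force: [1.8, -5.1, -1.4]
finger_gap: 13.7
grasp_force: 30.0
```

```bash
python3 - <<'E'
from h import *
s=bot.state(); print(s['wrist_torque'],s['tcp_rot'],s['q'][5])
for n in('side','side'): meas(cam(n))
E
```

```text
[-0.68929139 -0.66329143  0.03407954] [9.08565316e-04 9.61308307e-01 2.75473223e-01 1.26829083e-04] 1.2008462633349508
level rect ((578.9577026367188, 43.70626449584961), (187.29263305664062, 31.072994232177734), 80.10894775390625) axis [0.17177527 0.98513615] slope -0.0015327624881988611 green mid z 243.95747240991227 c [580.9  41.1 244. ] len 66.37662669093908
bubble off (+e) -0.22669800593715195 17
level rect ((579.6107177734375, 45.40409851074219), (184.80421447753906, 31.367212295532227), 79.69902038574219) axis [0.17881902 0.983882  ] slope -5.942468269287284e-05 green mid z 243.35380235008205 c [581.5  41.4 243.4] len 73.04357067653046
bubble off (+e) 1.4842183182923634 19
```

The bubble is nearly centred. I'll release the knob, rise and check.

Call:
carry_out --targets '[[[0,0,0,0,0.3],[0,0,0,0,0.5],[0,0,0,0,0.5],[0,0,0,0,0.5],[0,0,-10,0,0.5]]]'

```text
clock: 19.42
ee_pos: [616.2, 239.9, 248.9]
tcp_rot: [-0.0, 0.961, 0.275, -0.001]
ft_force: [0.6, -0.3, 0.8]
finger_gap: 46.7
grasp_force: 0.0
```

Call:
carry_out --targets '[[[0,0,-30,0,0.5],[0,0,-60,0,0.5],[0,0,-70,0,0.5],[0,0,-70,0,0.5],[0,0,-70,0,0.5]]]'

```text
clock: 20.05
ee_pos: [616.3, 239.8, 317.9]
tcp_rot: [-0.0, 0.961, 0.275, -0.001]
ft_force: [-0.8, 0.0, -0.5]
finger_gap: 46.1
grasp_force: 0.0
```

```bash
python3 - <<'E'
from h import *
for i in range(4): c=cam('side'); meas(c)
im=c['frame'][60:200,270:390,::-1]
c2=cam('top')
cv2.imwrite('pics/b1.png',np.hstack([cv2.resize(im,(480,560),interpolation=cv2.INTER_CUBIC),cv2.resize(c2['frame'][150:220,290:330,::-1],(320,560),interpolation=cv2.INTER_CUBIC)]))
E
```

```text
level rect ((580.6023559570312, 46.7168083190918), (186.46771240234375, 33.00133514404297), 79.58304595947266) axis [0.18080993 0.98351806] slope -0.0035860480792893564 green mid z 243.55004795675495 c [581.6  45.8 243.6] len 71.03288402396836
bubble off (+e) -2.567577588834695 16
level rect ((579.9437866210938, 46.10715103149414), (185.79306030273438, 31.111963272094727), 79.64360046386719) axis [0.1797707  0.98370856] slope 0.00031308942869066647 green mid z 243.7310263177829 c [581.7  45.3 243.6] len 69.33372694468353
bubble off (+e) -1.152480669217482 16
level rect ((580.596923828125, 44.784725189208984), (187.1042022705078, 33.10133361816406), 80.08922576904297) axis [0.17211461 0.9850769 ] slope 0.0026173852945015337 green mid z 243.52103504245827 c [581.7  45.5 243.5] len 72.04097827056637
bubble off (+e) -3.3356777258961756 16
level rect ((579.7604370117188, 45.40276336669922), (184.56028747558594, 30.91338539123535), 79.58578491210938) axis [0.18076313 0.98352665] slope 0.0009695927953884069 green mid z 243.3382603265843 c [581.9  45.3 243.5] len 71.73232103759355
bubble off (+e) -1.8110557172200572 17
```

View pics/b1.png

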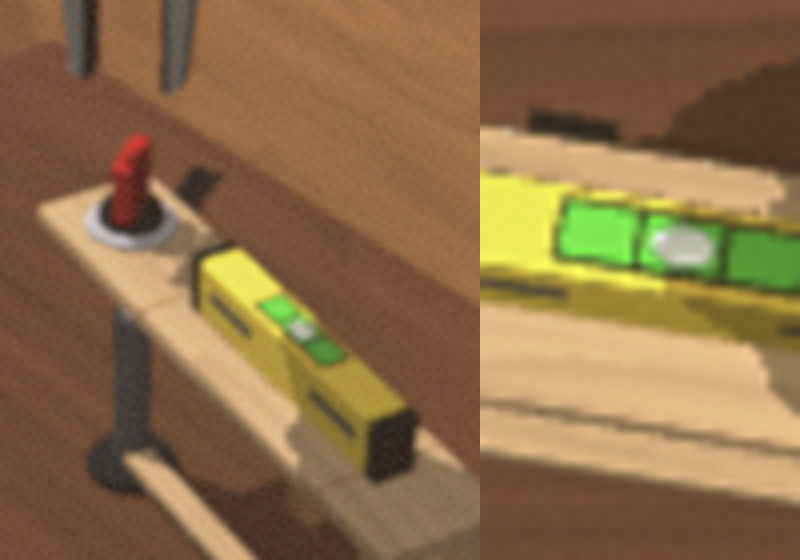

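The top view shows the lines at crop x = 640 and 725, with the bubble from 650 to 712, so it is centred within about 0.5 mm. Now closing the fingers and moving over the level's solid top, 65 mm from the middle on the knob side, tips in line with the bar.

Call:
carry_out --targets '[[[-18,20,0,8,0.4],[-36,40,0,16,0.2],[-54,60,0,25,0],[-72,81,0,34,0],[-88,99,0,42,0]]]'

```text
clock: 20.92
ee_pos: [594.3, 108.4, 319.4]
tcp_rot: [0.0, 0.996, -0.09, -0.0]
ft_force: [-0.4, 0.5, -0.9]
finger_gap: 0.6
grasp_force: 0.0
```

Call:
carry_out --targets '[[[0,0,15,0,0],[0,0,30,0,0],[0,0,42,0,0],[0,0,48,0,0],[0,0,48,0,0]]]'

```text
clock: 21.55
ee_pos: [594.3, 109.8, 270.9]
tcp_rot: [0.0, 0.996, -0.087, -0.001]
ft_force: [-0.1, -0.9, -0.4]
finger_gap: 0.2
grasp_force: 0.0
```

```bash
python3 - <<'E'
from h import *
s=bot.state(); print(s['clock'],s['ee_pos'],s['tcp_rot'],s['finger_gap'],s['ft_force'])
c=cam('side')
cv2.imwrite('pics/pr.png',cv2.resize(c['frame'][40:200,260:420,::-1],(560,560),interpolation=cv2.INTER_CUBIC))
E
```

```text
21.55 [594.28922895 109.78221702 270.93748088] [ 2.42237414e-05  9.96177356e-01 -8.73521480e-02 -5.26606453e-04] 0.20440357717316798 [-0.06600249 -0.88525571 -0.35500631]
```

View pics/pr.png

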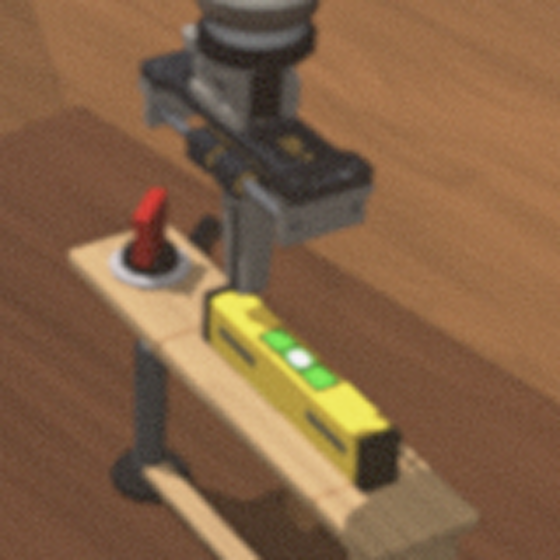

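The closed tips, at crop (248,285), hover just above the knob-side half of the level, and the bubble at (300,357) is between the lines. Lowering gently.

Call:
carry_out --targets '[[[0,0,4,0,0],[0,0,8,0,0],[0,0,11,0,0],[0,0,11,0,0],[0,0,11,0,0]]]'

```text
clock: 22.22
ee_pos: [594.6, 109.4, 260.7]
tcp_rot: [-0.0, 0.996, -0.088, 0.0]
ft_force: [0.1, 0.7, -0.0]
finger_gap: 0.5
grasp_force: 0.0
```

Call:
carry_out --targets '[[[0,0,1,0,0],[0,0,2,0,0],[0,0,3,0,0],[0,0,3,0,0],[0,0,3,0,0]]]'

```text
clock: 22.85
ee_pos: [594.5, 109.4, 257.6]
tcp_rot: [0.0, 0.996, -0.088, 0.0]
ft_force: [0.4, 0.2, 0.2]
finger_gap: 0.5
grasp_force: 0.0
```

Call:
carry_out --targets '[[[0,0,1,0,0],[0,0,2,0,0],[0,0,2,0,0],[0,0,2,0,0]]]'

```text
clock: 23.35
ee_pos: [594.5, 109.4, 255.6]
tcp_rot: [0.0, 0.996, -0.088, -0.0]
ft_force: [-0.5, -0.0, 0.9]
finger_gap: 0.1
grasp_force: 0.0
```

Call:
carry_out --targets '[[[0,0,1,0,0],[0,0,1,0,0],[0,0,1,0,0],[0,0,1,0,0]]]'

```text
clock: 23.85
ee_pos: [594.6, 109.4, 254.6]
tcp_rot: [0.0, 0.996, -0.088, 0.0]
ft_force: [-0.1, 0.6, -1.0]
finger_gap: 0.1
grasp_force: 0.0
```

Call:
carry_out --targets '[[[0,0,1,0,0],[0,0,1,0,0],[0,0,1,0,0]]]'

```text
clock: 24.22
ee_pos: [594.7, 109.4, 254.2]
tcp_rot: [-0.0, 0.996, -0.088, 0.0]
ft_force: [-1.1, 1.1, 4.8]
finger_gap: 0.5
grasp_force: 2.2
```

Call:
carry_out --targets '[[[0,0,1,0,0],[0,0,1,0,0],[0,0,1,0,0]]]'

```text
clock: 24.6
ee_pos: [594.7, 109.4, 254.1]
tcp_rot: [0.0, 0.996, -0.088, 0.001]
ft_force: [-3.9, -0.3, 7.9]
finger_gap: 0.6
grasp_force: 4.2
```

Call:
carry_out --targets '[[[0,0,1,0,0],[0,0,1,0,0],[0,0,1,0,0]]]'

```text
clock: 24.98
ee_pos: [594.8, 109.4, 254.2]
tcp_rot: [0.0, 0.996, -0.088, 0.001]
ft_force: [-5.3, 0.2, 11.9]
finger_gap: 0.7
grasp_force: 6.0
```

Call:
carry_out --targets '[[[0,0,1,0,0],[0,0,1,0,0],[0,0,1,0,0],[0,0,1,0,0],[0,0,1,0,0]]]'

```text
clock: 25.6
ee_pos: [594.9, 109.4, 254.1]
tcp_rot: [0.0, 0.996, -0.088, 0.001]
ft_force: [-5.6, -0.2, 15.9]
finger_gap: 0.5
grasp_force: 7.9
```

Call:
carry_out --targets '[[[0,0,0,0,0],[0,0,0,0,0],[0,0,0,0,0],[0,0,0,0,0],[0,0,0,0,0]]]'

```text
clock: 26.22
ee_pos: [594.9, 109.4, 254.1]
tcp_rot: [0.0, 0.996, -0.088, 0.001]
ft_force: [-6.2, -0.2, 15.9]
finger_gap: 0.5
grasp_force: 7.9
```

Call:
carry_out --targets '[[[0,0,0,0,0],[0,0,0,0,0],[0,0,0,0,0],[0,0,0,0,0],[0,0,0,0,0]]]'

```text
clock: 26.85
ee_pos: [594.9, 109.4, 254.1]
tcp_rot: [0.0, 0.996, -0.088, 0.001]
ft_force: [-7.2, -0.6, 15.7]
finger_gap: 0.4
grasp_force: 7.9
```

```bash
python3 - <<'E'
from h import *
c=cam('side'); meas(c); meas(cam('side'))
cv2.imwrite('pics/fin.png',cv2.resize(c['frame'][100:180,290:390,::-1],(700,560),interpolation=cv2.INTER_CUBIC))
E
```

```text
level rect ((579.4535522460938, 43.12636184692383), (184.63536071777344, 32.67018127441406), 79.66157531738281) axis [0.17946188 0.9837649 ] slope -0.00520980387486606 green mid z 243.19547304168316 c [582.   44.4 243.3] len 72.63141321664597
bubble off (+e) -1.0144201676403668 25
level rect ((579.8071899414062, 45.955745697021484), (186.09461975097656, 30.093576431274414), 80.21562194824219) axis [0.16994105 0.9854542 ] slope -0.008366729864960561 green mid z 244.01773723809015 c [581.3  43.3 243.9] len 72.13556347213698
bubble off (+e) -0.5652498272142452 25
```

View pics/fin.png

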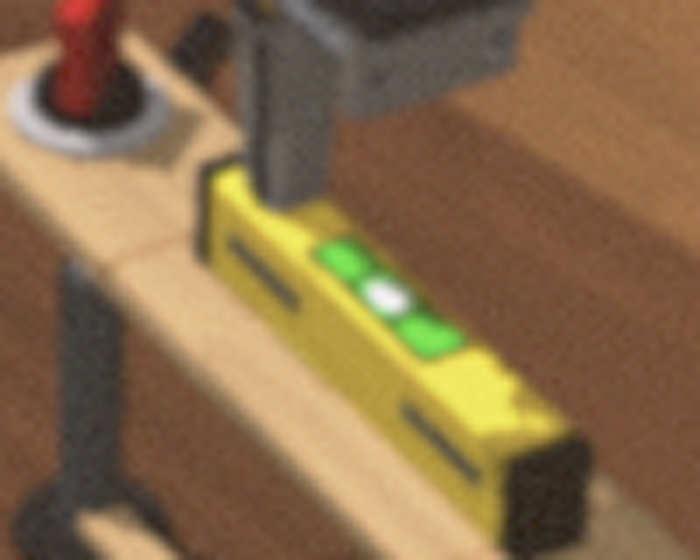

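The tips press on the top at crop (290,205) with 16 N, and the bubble at (388,297) sits between the lines. Handing in.

```bash
python3 -c "
from station import bot
print(bot.sign_off())"
```

```text
the job is handed in; nothing more can be done
None
```

I handed the job in with the level lengthwise on the board, the bubble between the lines to within about 1 mm, and the fingertips pressing it down with about 16 N; no verdict came back.

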